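# Hold the sprung loupe over a leaf specimen

## Task

Take the small glass pot with the green leaf fragments and set it gently, upright, inside the orange ring of the loupe stand; the glass is thin, so grip it as lightly as you can and do not bang it down. Then swing the loupe's arm round by its red handle, against its spring, all the way to its stop so that the lens is over the pot, and finish while still holding it there with the fingers. Leave the pot with the dark seeds and everything else on the bench where they are.

Things in the scene. Friction and masses are not known exactly. Their poses are not given: they have to be found in the camera images.
- pot_green: thin clear glass pot filled with GREEN leaf fragments, an upright cylinder 44 mm in diameter and 36 mm high, 50 to 100 g, loose; origin at the centre of its underside. The glass breaks when it is squeezed with more than about 60 N by each finger or pushed onto the stand with more than 30 N.
- pot_dark: identical glass pot filled with BLACK seeds; leave it alone. Origin at the centre of its underside. The two pots stand on the bench to the robot's right, either one in either place.
- stand: fixed grey loupe stand, foot 12 mm high: a 100 x 100 mm plate centred on the origin and a tongue 66 mm wide running to x = +170 mm in its frame. Origin under the seat's centre, on the bench. A steel post (radius 16 mm, top at 76 mm) at x = +130 mm carries the arm; a black stop pin (radius 6 mm, top at 90 mm) stands at x = +85, y = -13.5 mm.
- seat (a point): centre of the seat, on the foot's upper face, 12 mm above the bench. An orange ring-shaped lip, inner radius 28 mm, outer radius 32 mm, 4 mm high, surrounds it; the pot stands inside it on the foot's face.
- pivot (a point): point on the vertical pivot axis of the arm, at the arm's middle height, 85 mm above the bench; 130 mm from the seat along the stand's +x.
- loupe_arm (a joint): angle of the arm about the vertical pivot, rad: 0 = parked by its spring, 1.25 = at the stop; grows counter-clockwise seen from above. At angle q it points, in the stand's frame, along (-cos(1.25 - q), sin(1.25 - q)): at the stop to the stand's -x, lens straight above the seat. The spring always returns it to 0: about 2.6 N at the handle when parked, 5.6 N at the stop.
- lens (a point): centre of the round lens in the arm, 130 mm from the pivot, 85 mm above the bench; black rim of outer radius 38 mm, 8 mm thick. The arm itself is a bar 14 mm wide and 10 mm thick.
- handle: upright red round handle at the end of the arm, 14 mm in diameter, 190 mm from the pivot axis; origin at the centre of its foot, 89 mm above the bench; its top is 58 mm above the origin (147 mm above the bench). A sleeve that spins freely on its own axis; it can be pinched from above or pushed.
- bottle: clear blue-labelled water bottle, 64 mm in diameter, 180 mm high, standing at the left of the bench; leave it. Origin at the centre of its underside.
- pen_cup: white pen cup, 72 mm in diameter, 90 mm high, pens up to 150 mm, at the left of the bench; leave it. Origin at the centre of its underside.
- tweezers: steel tweezers about 130 mm long, 6 mm high, lying at the right of the bench; leave them. Origin near their middle, on the bench.
There are look-alikes about, which are no part of the job. What is shaped like the pot_green but pink is not meant.

How it is judged:
By the outcome, as a careful person would: the job done as asked, in the order asked, and still so for the second after the job is handed in, while the arm keeps its last pose, push and grip.
It also fails if it takes over 64 s, if anything falls off the work surface, if the arm or the gripper's body presses on something with over 40 N, if the wrist force passes 120 N, or if a joint passes its speed limit or range.

## Robot

A 7-joint arm with a two-finger parallel gripper is mounted at the origin on the work surface. World frame = base frame: x ahead of the robot, y to its left, z up, the work surface at z = 0. Lengths are in m, angles in rad, forces in N, time in s.
With the tool pointing down it reaches from about 0.425 to 0.825 m from the base axis. Payload 3.6 kg.
Tool frame: the origin (TCP) lies where the fingers leave the gripper's body, on its centre line; the fingertips stand 73 mm ahead of it and the grasp point (between the pads) lies 54 mm ahead of it; z points along the fingers, y is the line along which they close (so a half turn about z gives the same grasp; the last joint's range is limited). The gripper opens to 85 mm and grips with 20 to 120 N. Pads are 22 mm wide; open, the fingers measure 114 mm over their backs; the gripper's body (76 mm by 85 mm) begins 54 mm behind the grasp point. The pads swing forward as they close: fully open they stand 13 mm farther back than shut.
Start: joints at [1.256, 0.615, -0.013, 1.423, 0.008, 1.103, -0.04], TCP at [0.185, -0.623, 0.304] pointing down, gripper open.
Joint ranges: [-3.12, 3.12], [-0.3, 2.06], [-1.34, 1.32], [0.26, 2.42], [-1.36, 4.5], [0.01, 1.98], [-2.84, 2.84]. Speed limits (rad/s): [2.79, 2.79, 3.14, 3.14, 3.14, 3.14, 3.14].

## Interface

Orientations are given as a unit quaternion [x, y, z, w].
In Python, from station import arm, snapshot, camera_info, ticket gives the robot as it stands. Calls block until the motion is done:
- arm.movep(position, orientation): joint-space move of the TCP to a pose.
- arm.line_to(position, velocity=0.15, ori=None): straight line of the TCP; ori=None keeps the orientation; velocity is the mean speed in m/s.
- arm.move_j(angles): joint-space move.
- arm.move_gripper(opening, effort=None): opening from 0.0 (shut) to 1.0 (fully open); effort is the grip in N (None keeps the last); returns when the fingers have stopped.
- arm.pause(seconds).
- arm.ik(position, orientation): joint angles nearest the present ones, or None.
- snapshot(name): name is "side" or "top" or "wrist"; returns the picture (480x640x3 uint8, blue, green, red); there is no depth.
- camera_info(name): a dict with "fx", "fy", "cx", "cy" (pixels), "dist_coeffs" ([k1, k2, p1, p2, k3] as OpenCV has them; the pictures are not rectified), "R" (3x3) and "t" (3): a world point X has camera coordinates R X + t; the wrist camera has in their place "T_tool_cam" (4x4, takes a point from camera to tool coordinates, whose origin is the TCP and whose axes are the flange's). Camera axes: x right, y down, z forward; pixel columns grow to the right and rows downward; lengths in m; the calibration is good to about 2 mm. A picture is of the moment at which its call begins: read the wrist's pose just before it. camera_info takes no time and is no camera call.
A pose or a line that the arm cannot do raises arm.MotionError and nothing moves.
- ticket.finish_job(): hands the job in; it is judged then, once.
Readings, each from a call of its own:
- arm.read_time(): time.
- arm.read_joint_positions(): joint angles.
- arm.read_dq(): joint speeds.
- arm.read_effort(): joint torques, N m.
- arm.read_tool_pos(): TCP position.
- arm.read_eef_rot(): TCP orientation.
- arm.read_ft_force(): force on the tool from outside, world axes, zero at the start.
- arm.read_wrist_torque(): the same for the moment, N m.
- arm.read_opening(): opening from 0.0 (shut) to 1.0 (fully open).
- arm.read_finger_force(): force on a finger pad.
Only numpy, scipy, OpenCV 4.12 (cv2) and the standard library are available. Lean on these libraries where they do the work, as an engineer would, in place of code of your own. Each camera call takes 0.05 s, during which the arm holds its last target. There are 200 camera calls.

## Working session

There is one attempt and no reset: what is moved stays moved. The work goes in short steps, each a Python script; the robot and the scene stay as the last script left them, time stands still between calls to the robot, and variables do not carry over. Pictures are saved under pics/ and viewed, at most 10 in all, crops included, and the job is handed in when it is done.

```bash
mkdir -p pics; python3 - <<'E'
from station import arm, snapshot, camera_info
import cv2
for n in("top","side"):
    cv2.imwrite(f"pics/{n}0.png",snapshot(n)); print(n,camera_info(n))
print(camera_info("wrist"),arm.read_eef_rot(),arm.read_time())
E
```

```text
top {'fx': 483.05306619377274, 'fy': 483.05306619377274, 'cx': 322.768054812761, 'cy': 234.67141761665852, 'dist_coeffs': array([-0.07304925,  0.        ,  0.        ,  0.        ,  0.        ]), 'R': array([[-0.0012759 , -0.99976372,  0.02169977],
       [-0.99172802, -0.00152014, -0.12834807],
       [ 0.12835073, -0.02168403, -0.99149175]]), 't': array([0.03869323, 0.54067506, 1.12707172])}
side {'fx': 457.5023894727282, 'fy': 457.5023894727282, 'cx': 318.57014163776745, 'cy': 243.7388753114326, 'dist_coeffs': array([-0.08430812,  0.        ,  0.        ,  0.        ,  0.        ]), 'R': array([[ 0.9902896 , -0.13885898,  0.00668578],
       [-0.08663754, -0.65404809, -0.75147524],
       [ 0.1087219 ,  0.74359887, -0.65972742]]), 't': array([-0.54913709,  0.15478506,  0.90502614])}
{'fx': 357.2497828540711, 'fy': 357.2497828540711, 'cx': 319.80487486231584, 'cy': 239.84939619293417, 'dist_coeffs': array([-0.00899394,  0.        ,  0.        ,  0.        ,  0.        ]), 'T_tool_cam': array([[-1.13773315e-04, -9.48186194e-01, -3.17715168e-01,
         8.14060284e-02],
       [ 9.99999946e-01, -9.65561193e-06, -3.29282330e-04,
        -3.31218848e-04],
       [ 3.09153225e-04, -3.17715188e-01,  9.48186144e-01,
        -7.03532679e-02],
       [ 0.00000000e+00,  0.00000000e+00,  0.00000000e+00,
         1.00000000e+00]])} [ 9.89590042e-01  1.43910222e-01 -1.66445456e-04 -1.16992617e-03] 0.1
```

View pics/top0.png

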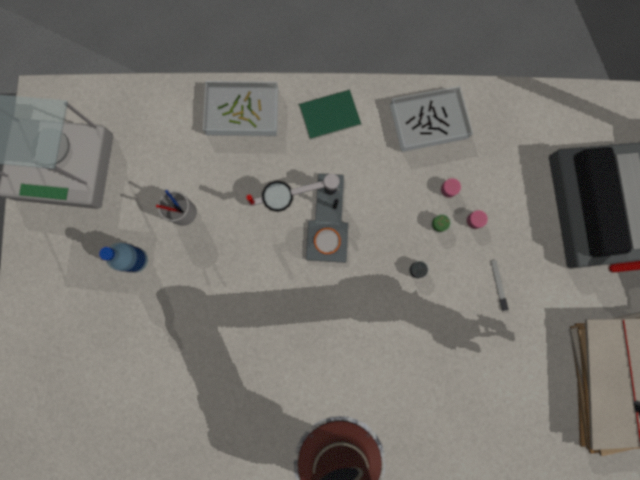

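View pics/side0.png

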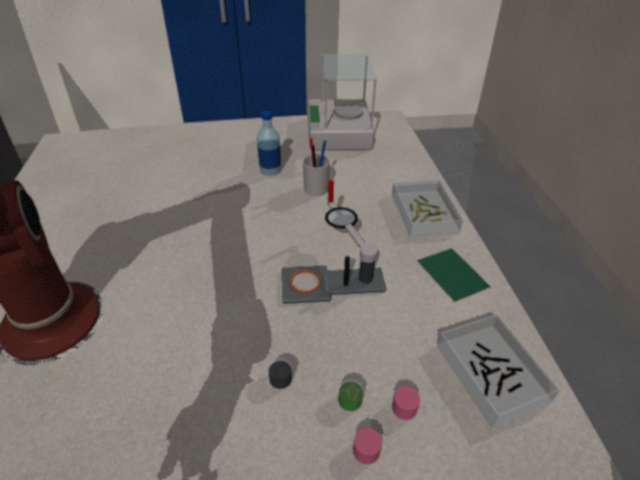

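```bash
cat > h.py <<'E'
from station import arm, snapshot, camera_info, ticket
import numpy as np, cv2
from scipy.spatial.transform import Rotation as Ro
def cam(n):
    c=camera_info(n); K=np.array([[c['fx'],0,c['cx']],[0,c['fy'],c['cy']],[0,0,1]])
    if n=="wrist":
        T=np.eye(4);T[:3,:3]=Ro.from_quat(arm.read_eef_rot()).as_matrix();T[:3,3]=arm.read_tool_pos()
        W=T@c['T_tool_cam'];R=W[:3,:3].T;t=-R@W[:3,3]
    else: R,t=np.array(c['R']),np.array(c['t'])
    return K,np.array(c['dist_coeffs']),R,t
def ray(C,uv):
    K,d,R,t=C; p=cv2.undistortPoints(np.array([[uv]],float),K,d)[0,0]
    v=R.T@np.r_[p,1]; return -R.T@t, v/np.linalg.norm(v)
def plane(C,uv,z):
    o,v=ray(C,uv); return o+v*(z-o[2])/v[2]
def tri(C1,a,C2,b):
    o1,v1=ray(C1,a);o2,v2=ray(C2,b)
    s=np.linalg.lstsq(np.c_[v1,-v2],o2-o1,rcond=None)[0]
    p,q=o1+s[0]*v1,o2+s[1]*v2; return (p+q)/2,np.linalg.norm(p-q)
HSV=dict(green=((42,90,30),(80,255,255)),orange=((5,110,90),(18,255,255)),red=((173,150,90),(180,255,255)),
 red0=((0,170,90),(4,255,255)),pink=((160,100,90),(174,255,255)),dark=((0,0,0),(180,255,50)))
def blobs(im,c,amin=25):
    m=cv2.inRange(cv2.cvtColor(im,cv2.COLOR_BGR2HSV),*HSV[c])
    n,l,s,ce=cv2.connectedComponentsWithStats(m)
    return [(ce[i].round(1).tolist(),s[i].tolist()) for i in range(1,n) if s[i,4]>=amin],m
E
python3 - <<'E'
from h import *
for n in("top","side"):
    im=cv2.imread(f"pics/{n}0.png")
    for c in HSV:
        print(n,c,[b for b in blobs(im,c,15)[0] if b[1][4]<2500])
t=cv2.imread("pics/top0.png")[170:290,230:500]; s=cv2.imread("pics/side0.png")[360:470,250:430]
cv2.imwrite("pics/c1.png",np.vstack([cv2.resize(t,(780,346),interpolation=2)]))
E
```

```text
top green [([329.5, 113.7], [301, 91, 59, 46, 1737]), ([43.4, 191.4], [21, 185, 46, 14, 452]), ([440.0, 223.4], [433, 217, 16, 14, 151])]
top orange [([327.3, 239.8], [314, 228, 27, 26, 129])]
top red []
top red0 [([249.5, 198.2], [247, 195, 6, 8, 26]), ([165.7, 207.6], [157, 206, 18, 5, 25]), ([626.0, 266.5], [611, 262, 29, 9, 183])]
top pink [([451.2, 186.8], [443, 179, 17, 17, 202]), ([477.7, 218.8], [470, 211, 17, 17, 207])]
top dark [([439.0, 119.0], [434, 114, 13, 11, 20]), ([432.1, 126.0], [427, 121, 15, 10, 26]), ([563.3, 209.5], [549, 151, 29, 116, 1227]), ([274.7, 183.6], [265, 181, 23, 8, 28]), ([328.4, 191.3], [324, 188, 11, 7, 44]), ([334.7, 203.9], [332, 199, 6, 10, 41]), ([177.4, 208.0], [172, 204, 11, 9, 41]), ([411.5, 271.4], [410, 266, 5, 11, 21]), ([636.9, 406.7], [634, 402, 6, 11, 49]), ([328.0, 445.4], [310, 436, 46, 33, 264]), ([339.8, 465.0], [310, 446, 61, 34, 1481])]
side green [([314.2, 113.7], [310, 107, 9, 14, 105]), ([453.4, 274.2], [420, 250, 69, 50, 1742]), ([349.8, 396.8], [339, 383, 23, 27, 441])]
side orange [([304.9, 281.0], [290, 270, 31, 23, 201])]
side red []
side red0 [([330.3, 190.0], [328, 180, 5, 22, 81])]
side pink [([405.5, 402.4], [393, 387, 27, 32, 668]), ([366.9, 445.4], [354, 429, 27, 34, 764])]
side dark [([313.8, 157.0], [313, 146, 3, 20, 35]), ([278.7, 155.5], [278, 149, 3, 15, 19]), ([333.4, 219.4], [326, 208, 19, 21, 66]), ([353.6, 217.4], [347, 209, 10, 16, 34]), ([346.3, 272.4], [343, 257, 8, 29, 145]), ([366.1, 272.3], [359, 262, 15, 22, 262]), ([74.5, 303.5], [44, 283, 54, 48, 753]), ([90.7, 324.8], [80, 305, 19, 35, 59]), ([483.0, 347.5], [477, 344, 13, 8, 27]), ([489.7, 357.7], [472, 351, 37, 11, 99]), ([280.1, 374.9], [270, 362, 22, 26, 424]), ([473.9, 368.5], [471, 362, 7, 13, 28]), ([487.2, 375.0], [480, 362, 20, 33, 138]), ([506.1, 377.4], [497, 368, 25, 27, 135]), ([514.5, 387.2], [509, 384, 12, 8, 35])]
```

View pics/c1.png

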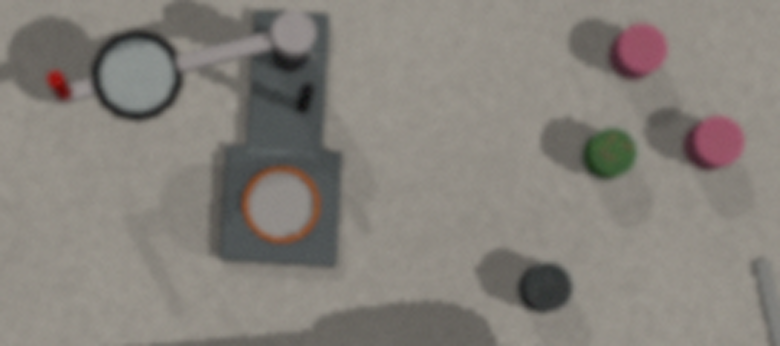

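Candidates: the pot at (440,223) has green leaf fragments, (418,270) holds black seeds, and (451,187) and (478,219) are pink decoys. The crop confirms that (440,223) is the pot meant. Its ring is at (327,241), the post cap at (331,183) and the handle at (250,198).

```bash
python3 - <<'E'
from h import *
T,S=cam("top"),cam("side")
f=lambda p:np.round(p,4)
for n,a,b in[("green",(440.7,223.4),(350,397)),("dark",(418.3,269.5),(280.1,374.9)),("pink1",(451.2,186.8),(405.5,402.4)),("pink2",(477.7,218.8),(366.9,445.4)),("ring",(326.8,240.7),(305.2,281.3)),("handle",(249.8,198.5),(330.3,190.5))]:
    p,e=tri(T,a,S,b); print(n,f(p),round(e,4))
for n,uv,z in[("green",(440.7,223.4),.025),("dark",(418.3,269.5),.025),("pink1",(451.2,186.8),.025),("pink2",(477.7,218.8),.025),("ring",(326.8,240.7),.016),("lens",(277.2,195.5),.085),("post/cap",(331.5,182),.09),("handle_top",(247.5,195.5),.147),("handlefoot",(252,202),.092)]:
    print(n,f(plane(T,uv,z)))
for n,uv,z in[("ring",(305.2,281.3),.016),("lens",(341.5,217.5),.085)]: print("S",n,f(plane(S,uv,z)))
for b,c in((a,c) for c in("orange",) for a in ("top","side")):
    m=blobs(cv2.imread(f"pics/{b}0.png"),c)[1]; x=b=="top"
    ys,xs=np.nonzero(m); k=(abs(xs-(327 if x else 305))<20)&(abs(ys-(241 if x else 281))<20)
    e=cv2.fitEllipse(np.c_[xs[k],ys[k]].astype(np.float32)); print(e,f(plane(T if x else S,e[0],.016)))
E
```

```text
green [ 0.5723 -0.2539  0.0148] 0.0009
dark [ 0.4582 -0.1948  0.0149] 0.0008
pink1 [ 0.6621 -0.2815  0.0226] 0.0016
pink2 [ 0.582  -0.345   0.0233] 0.0007
ring [0.5291 0.0285 0.0135] 0.0011
handle [0.6103 0.2044 0.1199] 0.0018
green [ 0.5702 -0.2511  0.025 ]
dark [ 0.4573 -0.1926  0.025 ]
pink1 [ 0.6623 -0.2809  0.025 ]
pink2 [ 0.582  -0.3444  0.025 ]
ring [0.5282 0.0285 0.016 ]
lens [0.6256 0.1455 0.085 ]
post/cap [0.657  0.0195 0.09  ]
handle_top [0.6123 0.206  0.147 ]
handlefoot [0.6088 0.2028 0.092 ]
S ring [0.5294 0.0261 0.016 ]
S lens [0.6264 0.146  0.085 ]
((326.8551330566406, 240.45849609375), (25.19219398498535, 25.33664894104004), 106.92166137695312) [0.5288 0.0284 0.016 ]
((304.9065246582031, 281.11700439453125), (21.29078483581543, 29.1110782623291), 88.99357604980469) [0.5288 0.0267 0.016 ]
```

```bash
cat >> h.py <<'E'
def q(a): a=np.radians(a)/2; return [float(np.cos(a)),float(np.sin(a)),0.,0.]
E
python3 - <<'E'
from h import *
arm.move_gripper(0.8,20)
arm.movep([0.571,-0.2525,0.23],q(130))
C=cam("wrist"); im=snapshot("wrist"); cv2.imwrite("pics/w1.png",im)
b=blobs(im,"green",200)[0]; print(b)
for ce,s in b:
    print(plane(C,ce,.028).round(4),plane(C,(s[0]+s[2]/2,s[1]+s[3]/2),.028).round(4))
print(arm.read_time(),arm.read_tool_pos(),arm.read_joint_positions(),arm.read_opening())
for p,a in[([.529,.0278,.16],130),([.529,.0278,.092],130),([.61,.2035,.25],105),([.61,.2035,.174],105),([.469,.031,.174],176)]:
    print(arm.ik(p,q(a)))
E
```

```text
[([323.6, 225.2], [299, 199, 51, 55, 1899])]
[ 0.5703 -0.2505  0.028 ] [ 0.5715 -0.2509  0.028 ]
2.4167 [ 0.57034429 -0.25444627  0.22998882] [ 0.68096763  0.69688194 -0.51164428  1.58124325  0.39321935  0.96754404
  0.73807551] 0.8013236749198364
[ 0.19681629  0.66261367 -0.44743508  1.91597485  0.44771744  0.66215493
  0.17119255]
[ 0.13531344  0.76547659 -0.35539772  1.95490625  0.51592709  0.51060152
  0.11245046]
[-0.13553032  0.68110574 -0.38743939  1.50493564  0.28448052  1.01150019
 -0.3346482 ]
[-0.15995915  0.76299319 -0.34250284  1.57632327  0.31218207  0.85670337
 -0.35868321]
[ 0.3194818   0.61362316 -0.64197241  2.06184242  0.60046103  0.6563542
  0.77474689]
```

View pics/w1.png

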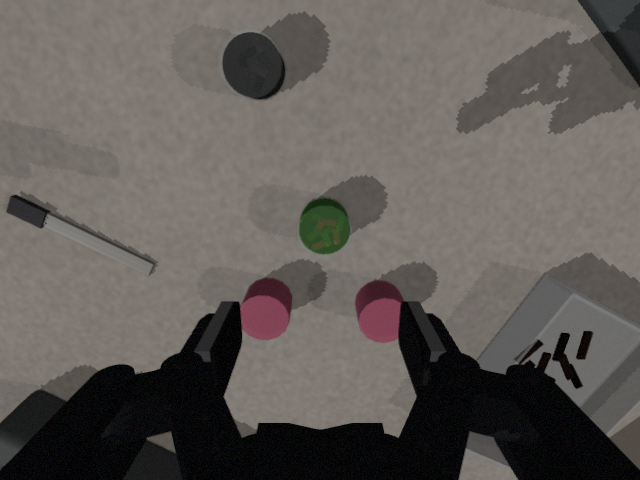

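The wrist view shows the green pot at (324,226), centred between the fingers, with the pinks at (266,310) and (381,311) and the dark pot at (252,65). I'll grasp it now.

```bash
python3 - <<'E'
from h import *
p=lambda s:print(s,round(arm.read_time(),2),arm.read_tool_pos().round(4),arm.read_ft_force().round(1),round(arm.read_opening(),3),arm.read_finger_force())
arm.line_to([.571,-.251,.081],0.12); arm.pause(.2); p("down")
arm.move_gripper(0.3,20); p("grip")
arm.line_to([.571,-.251,.17],0.1); arm.pause(.2); p("lift")
C=cam("wrist");im=snapshot("wrist");cv2.imwrite("pics/w2.png",im)
E
```

```text
down 4.01 [ 0.5713 -0.2512  0.0816] [ 0.6 -0.3  0.6] 0.8 0.0
grip 4.35 [ 0.5712 -0.2511  0.0814] [ 0.4 -0.1  3.2] 0.505 20.6564462184906
lift 5.59 [ 0.5707 -0.2509  0.1692] [-0.5 -0.1 -0.1] 0.508 20.62562584877014
```

View pics/w2.png

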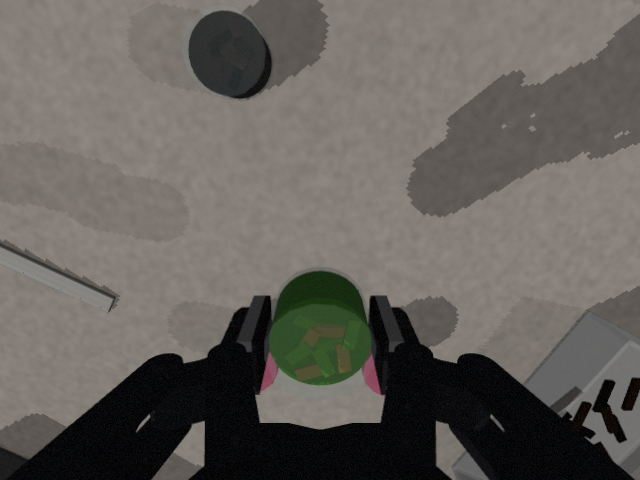

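The pot is held: opening 0.505 (43 mm) and a 20.6 N grip. It is seen at (320,330), between the pads.

```bash
python3 - <<'E'
from h import *
p=lambda s:print(s,round(arm.read_time(),2),arm.read_tool_pos().round(4),arm.read_ft_force().round(1),round(arm.read_opening(),3),arm.read_finger_force())
arm.line_to([.571,-.251,.20],0.12)
arm.movep([.529,.0277,.20],q(130)); arm.pause(.3); p("hover")
C=cam("wrist");im=snapshot("wrist");cv2.imwrite("pics/w3.png",im)
b,m=blobs(im,"orange",30);print(b)
tp=arm.read_tool_pos()
print("pot top offset",(plane(C,(320,334),tp[2]-.0815+.036)-tp).round(4))
ys,xs=np.nonzero(m); P=np.array([plane(C,(x,y),.016)[:2] for x,y in zip(xs,ys)])
P=P[np.hypot(*(P-[.529,.0277]).T)<.045]
A=np.c_[2*P,np.ones(len(P))]; s=np.linalg.lstsq(A,(P**2).sum(1),rcond=None)[0]
print("ring",s[:2].round(4),"r",np.sqrt(s[2]+s[0]**2+s[1]**2).round(4),len(P))
E
```

```text
hover 7.43 [0.5293 0.0266 0.1998] [ 0.1  0.5 -0.5] 0.508 20.611189305782318
[([321.4, 230.3], [278, 192, 87, 81, 1397])]
pot top offset [-0.0038  0.0043 -0.0455]
ring [0.529  0.0286] r 0.0302 1397
```

View pics/w3.png

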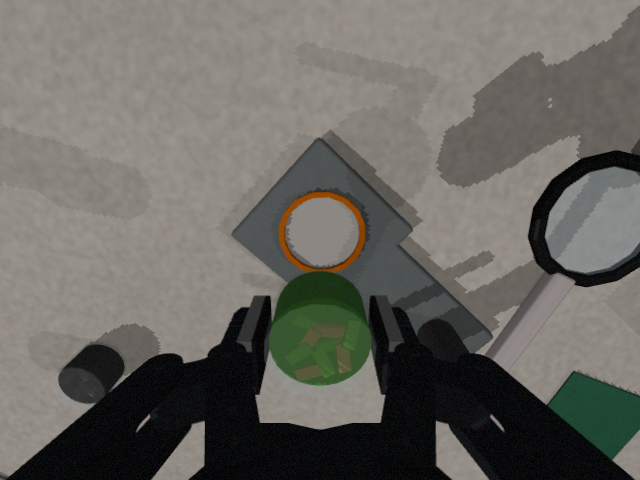

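The ring is at (322,231) and fits (0.529, 0.0286) with r = 30 mm, as it should. The pot sits upright at (320,335). I'll lower it, stopping on contact.

```bash
python3 - <<'E'
from h import *
p=lambda s:print(s,round(arm.read_time(),2),arm.read_tool_pos().round(4),arm.read_ft_force().round(1),round(arm.read_opening(),3),arm.read_finger_force())
C=cam("wrist"); tp=arm.read_tool_pos(); d=plane(C,(320,385),tp[2]-.0455)-tp
off=d@[np.cos(np.radians(130)),np.sin(np.radians(130)),0]+.022; print("off along x",off)
t=np.array([.529,.0284]); cmd=t.copy()
arm.line_to([*cmd,.11],0.08); arm.pause(.2); p("low"); cmd+=t-arm.read_tool_pos()[:2]
arm.line_to([*cmd,.098],0.03); arm.pause(.2); p("near"); f0=arm.read_ft_force()[2]
z=.098
while z>.0905:
    z-=.001; arm.line_to([*cmd,z],0.01); 
    f=arm.read_ft_force()[2]-f0
    if f>2: break
p("touch")
E
```

```text
off along x 0.004596670039676051
low 8.96 [0.5292 0.0284 0.1104] [-0.7  1.  -0.7] 0.507 20.61126798391342
near 9.71 [0.5289 0.0285 0.0981] [-0.3  0.2 -0.2] 0.509 20.611203610897064
touch 10.96 [0.5289 0.0285 0.0933] [-0.1  0.5  2.9] 0.505 20.804111659526825
```

```bash
python3 - <<'E'
from h import *
x,y,z=arm.read_tool_pos()
arm.move_gripper(0.75); print(arm.read_ft_force().round(1))
arm.line_to([.529,.0284,.22],0.1); arm.pause(.2)
C=cam("wrist");im=snapshot("wrist");cv2.imwrite("pics/w4.png",im)
cv2.imwrite("pics/t4.png",snapshot("top"))
b=blobs(im,"green",200)[0];print(b)
for ce,s in b: print(plane(C,(s[0]+s[2]/2,s[1]+s[3]/2),.035).round(4))
print(arm.read_time())
E
```

```text
[-0.  -0.3 -0.2]
[([319.6, 236.5], [293, 208, 55, 60, 2230]), ([591.6, 394.8], [545, 360, 95, 77, 3449])]
[0.53   0.0274 0.035 ]
[0.8117 0.068  0.035 ]
13.0083
```

View pics/w4.png

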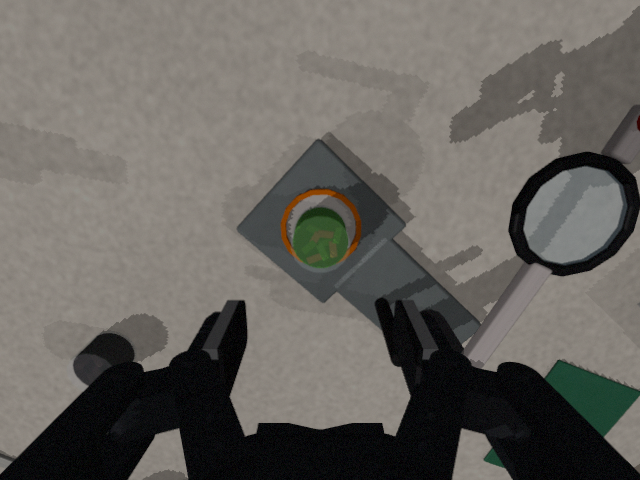

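The pot stands upright inside the orange ring at (320,236), about 1.5 mm off its centre. Next is the handle.

```bash
python3 - <<'E'
from h import *
arm.movep([.61,.2035,.27],q(105)); arm.pause(.3)
arm.move_gripper(0.5,30)
C=cam("wrist");im=snapshot("wrist");cv2.imwrite("pics/w5.png",im)
hsv=cv2.cvtColor(im,cv2.COLOR_BGR2HSV); m=cv2.inRange(hsv,(0,150,60),(6,255,255))|cv2.inRange(hsv,(174,150,60),(180,255,255))
n,l,s,ce=cv2.connectedComponentsWithStats(m)
for i in range(1,n):
    if s[i,4]>60: print(ce[i],s[i], plane(C,ce[i],.12).round(4))
print(arm.read_time(),arm.read_tool_pos(),arm.read_ft_force().round(1))
E
```

```text
[321.21230398 253.99155609] [310 229  23  48 829] [0.611  0.2021 0.12  ]
14.5167 [0.60997912 0.20354821 0.27002509] [0.1 0.1 0.4]
```

View pics/w5.png

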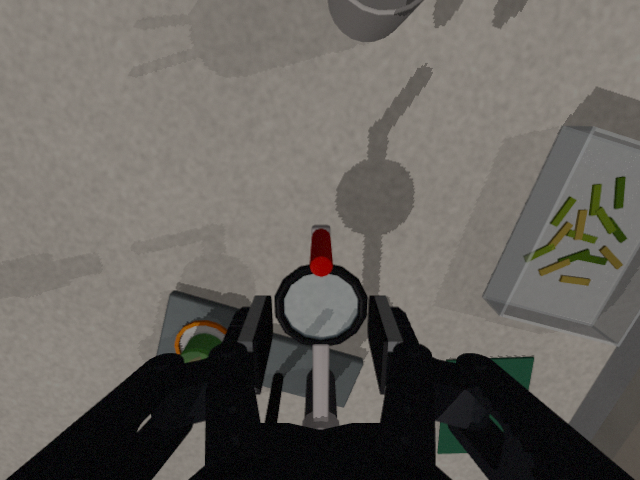

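```bash
cat > sw.py <<'E'
from h import *
P=np.array([.6587,.0193])
u=lambda d:np.array([np.cos(np.radians(d)),np.sin(np.radians(d))])
def go(d,v=.06): arm.line_to([*(P+.19*u(d)),.176],v,q(d))
def rep(d):
    f=arm.read_ft_force(); t=arm.read_tool_pos()
    print(d,round(arm.read_time(),1),t.round(4),f.round(1),"tan",round(float(f[:2]@u(d+90)),1),"rad",round(float(f[:2]@u(d)),1),"ang",round(float(np.degrees(np.arctan2(*(t[:2]-P)[::-1]))),2),round(arm.read_opening(),3),round(arm.read_finger_force(),1))
    return float(f[:2]@u(d+90))
E
python3 - <<'E'
from sw import *
arm.line_to([.6102,.2028,.176],.1,q(104.8)); arm.pause(.1); rep(104.8)
arm.move_gripper(0.0,25); arm.pause(.2); rep(104.8)
for d in np.linspace(104.8,170,9)[1:]:
    go(d); rep(d)
    if np.linalg.norm(arm.read_ft_force())>30: break
E
```

```text
104.8 15.7 [0.6106 0.203  0.1769] [-0.6 -0.1 -0. ] tan 0.6 rad 0.1 ang 104.66 0.498 0.0
104.8 16.3 [0.6107 0.203  0.1765] [ 1.7 -0.7  2. ] tan -1.5 rad -1.1 ang 104.66 0.156 24.6
112.95 16.9 [0.5854 0.1943 0.1764] [3.6 0.6 3. ] tan -3.6 rad -0.8 ang 112.72 0.158 24.8
121.1 17.5 [0.5613 0.182  0.1763] [ 4.  -0.3  4.3] tan -3.2 rad -2.3 ang 120.9 0.156 24.9
129.25 18.1 [0.5394 0.1666 0.1763] [ 5.2 -0.6  4.4] tan -3.7 rad -3.7 ang 129.0 0.155 25.0
137.4 18.7 [0.5202 0.1484 0.1763] [ 6.4 -0.1  3.9] tan -4.3 rad -4.7 ang 137.01 0.152 25.0
145.55 19.3 [0.5037 0.1277 0.1763] [ 6.7 -0.2  2.6] tan -3.6 rad -5.6 ang 145.02 0.157 24.9
153.7 19.9 [0.4903 0.1051 0.1764] [7.4 1.7 1.5] tan -4.8 rad -5.8 ang 153.01 0.157 24.9
161.85 20.5 [0.4802 0.0809 0.1764] [7.4 2.7 0.9] tan -4.9 rad -6.2 ang 160.98 0.154 24.8
170.0 21.1 [0.4735 0.0554 0.1764] [6.  4.2 0.3] tan -5.2 rad -5.2 ang 168.98 0.154 24.8
```

```bash
python3 - <<'E'
from sw import *
go(174,.03); arm.pause(.2); rep(174)
d=174
while d<180:
    d+=.5; go(d,.015); arm.pause(.1)
    if rep(d)<-14: break
arm.pause(.5); rep(d)
C=cam("wrist"); cv2.imwrite("pics/t6.png",snapshot("top")); s=snapshot("side"); cv2.imwrite("pics/s6.png",cv2.resize(s[150:470,200:520],(600,600),interpolation=2))
E
```

```text
174 21.9 [0.4716 0.0429 0.1764] [6.6 4.9 0.6] tan -5.6 rad -6.0 ang 172.83 0.158 24.7
174.5 22.2 [0.4714 0.0413 0.1764] [6.7 5.2 0.2] tan -5.8 rad -6.2 ang 173.31 0.158 24.7
175.0 22.6 [0.4712 0.0397 0.1764] [5.8 5.3 0.2] tan -5.8 rad -5.3 ang 173.8 0.159 24.7
175.5 22.9 [0.4711 0.038  0.1764] [5.9 4.3 1.3] tan -4.7 rad -5.6 ang 174.3 0.151 24.7
176.0 23.3 [0.4709 0.0364 0.1764] [6.3 5.3 0.6] tan -5.7 rad -5.9 ang 174.79 0.154 24.7
176.5 23.7 [0.4708 0.0348 0.1764] [6.1 4.7 0.4] tan -5.0 rad -5.8 ang 175.27 0.156 24.7
177.0 24.0 [0.4707 0.0332 0.1764] [6.1 6.4 0.7] tan -6.7 rad -5.8 ang 175.77 0.155 24.7
177.5 24.4 [0.4706 0.0316 0.1764] [6.4 5.2 1.1] tan -5.5 rad -6.1 ang 176.26 0.154 24.7
178.0 24.7 [0.4705 0.0308 0.1764] [5.8 6.8 0.7] tan -7.0 rad -5.5 ang 176.51 0.155 24.8
178.5 25.1 [0.4705 0.0303 0.1764] [ 6.2  9.  -0.4] tan -9.1 rad -5.9 ang 176.65 0.159 24.8
179.0 25.4 [0.4704 0.0299 0.1765] [ 6.  11.6 -2.1] tan -11.7 rad -5.8 ang 176.76 0.154 24.8
179.5 25.8 [0.4704 0.0296 0.1765] [ 5.8 14.9 -2.5] tan -14.9 rad -5.7 ang 176.88 0.154 24.8
179.5 26.3 [0.4704 0.0296 0.1765] [ 5.3 13.  -3.1] tan -13.1 rad -5.2 ang 176.87 0.155 24.8
```

View pics/s6.png

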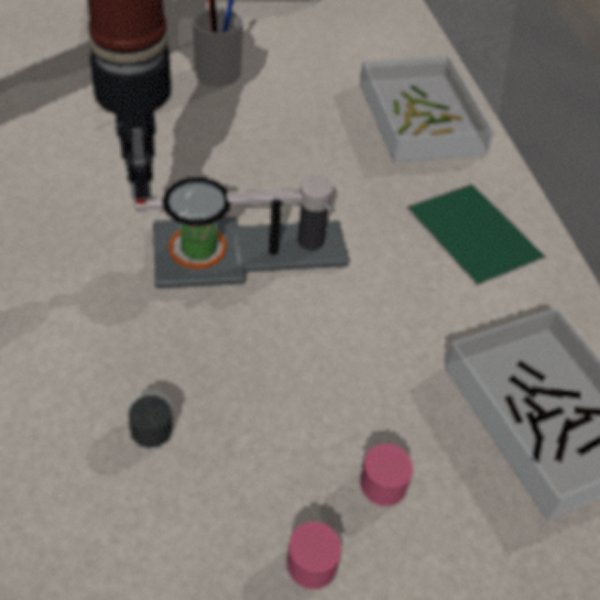

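The enlarged side crop shows the lens at (195,200) over the pot at (200,240), inside the ring. The bar touches the pin at (275,225), and the fingers hold the handle at (140,200). The force rise of about 8 N above the spring, with the motion stalled, confirms the stop.

```bash
python3 -c "
from station import ticket
print(ticket.finish_job())"
```

```text
the job is handed in; nothing more can be done
None
```

The green pot stands upright inside the orange ring, the loupe arm is held by its red handle against its stop with the lens over the pot, and the job was handed in at about 26 s of robot time; no verdict was returned.

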